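# Start the dry-block heater from its panel

## Task

Start the dry-block heater on the worktop by pressing its controls with the fingertips, in this order: first tip the black rocker switch over to on by pressing its raised end with the white bar, then press the white preheat key fully down, then the green start key fully down; all three stay as pressed. Do not press the red stop key, press nothing out of turn, and do not pick up or shift the vials in the heater, the petri dish or the blue-capped bottle.

Things in the scene. Friction and masses are not known exactly. Their poses are not given: they have to be found in the camera images.
- heater: White dry-block heater, fixed, 150 (x) x 196 (y) x 70 (z) mm. Origin: centre of its underside. x points from the panel (front) to the metal well block (rear), z up. The grey panel, top at 60.5 mm, has four black 40 mm frames in a row, 40 mm in front of the origin, 46 mm apart: rocker, white, green and red key, in varying order. The block begins 5 mm behind the origin.
- rocker (a joint): Angle of the black rocker switch in rad: 0 = off (white-bar end raised), 0.30 = on (white-bar end fully down). No spring: friction of 0.03 N m holds it wherever it is left; 2 N pressed on the raised end tips it.
- rocker_on (a point): Point to press on the black rocker: on its top face at the white bar, 19 mm in front (heater -x) of its pivot. The rocker is 50 mm long along heater x, 26 mm wide, its top a shallow V with the pivot at the bottom, 74.5 mm above the worktop. Off, this half slopes up to the front by 0.30 rad, the point 80 mm above the worktop; on, it is level, the point at 74.5 mm.
- white_key (a joint): Travel of the white key in m: 0 = fully up, 0.006 = fully down against its stop. A friction-held latching key without spring: about 2.5 N moves it, it stays where it is left.
- green_key (a joint): Travel of the green key in m: 0 = fully up, 0.006 = fully down against its stop. A friction-held latching key without spring: about 2.5 N moves it, it stays where it is left.
- red_key (a joint): Travel of the red key in m: 0 = fully up, 0.006 = fully down against its stop. A friction-held latching key without spring: about 2.5 N moves it, it stays where it is left. It must stay up.
- white_top (a point): Centre of the flat top of the round white key (29 mm diameter), z up; moves down with the key. Up, the top stands 11 mm above its square black 40 mm frame (74.5 mm above the worktop); down, 5 mm above the frame. Preheat key.
- green_top (a point): Centre of the flat top of the round green key (29 mm diameter), z up; moves down with the key. Up, the top stands 11 mm above its square black 40 mm frame (74.5 mm above the worktop); down, 5 mm above the frame. Start key.
- red_top (a point): Centre of the flat top of the round red key (29 mm diameter), z up; moves down with the key. Up, the top stands 11 mm above its square black 40 mm frame (74.5 mm above the worktop); down, 5 mm above the frame. Stop key: do not press.
- vial_purple: Small clear vial with a purple cap, 12 mm diameter, 46 mm tall, loose, standing upright in a 15 mm well of the rear metal block, 25 mm deep, so its upper 21 mm show. Origin: centre of its underside. Leave alone.
- vial_grey: Small clear vial with a dark grey cap, 12 mm diameter, 46 mm tall, loose, standing upright in a 15 mm well of the rear metal block, 25 mm deep, so its upper 21 mm show. Origin: centre of its underside. Leave alone.
- vial_blue: Small clear vial with a blue cap, 12 mm diameter, 46 mm tall, loose, standing upright in a 15 mm well of the rear metal block, 25 mm deep, so its upper 21 mm show. Origin: centre of its underside. Leave alone.
- petri: Round petri dish, 61 mm diameter, 15 mm high, loose on the worktop between robot and heater. Origin: centre of its underside. Leave alone.
- bottle: Small clear, white-labelled bottle with a blue screw cap, 56 mm diameter, 104 mm tall, loose, standing on the worktop behind the heater. Origin: centre of its underside. Leave alone.

How it is judged:
On the way, in this order (a step that is already met when the one before it is completed fails the run):
1. the rocker is tipped on (value of joint rocker above 0.24 rad), for 0.1 s.
2. the white key is pressed down (value of joint white_key above 0.0045 m), for 0.1 s.
3. the green key is pressed down (value of joint green_key above 0.0045 m), for 0.1 s.
At the end, for the whole second after the job is handed in: The rocker is on (beyond 0.24 of 0.30 rad), the white and green keys are down (more than 4.5 of 6 mm), the red key is up (less than 2 mm down), and the three vials, the dish and the bottle are within 15 mm of where they stood (value of joint rocker above 0.24 rad and value of joint each of white_key, green_key above 0.0045 m and value of joint red_key below 0.002 m and distance of each of vial_purple, vial_grey, vial_blue, petri, bottle from where it was at the start of the episode below 0.015 m); the robot touches nothing.
It fails at once if the white key is pressed (2 mm) before the rocker is on (value of joint white_key above 0.002 m and value of joint rocker below 0.2 rad).
It fails at once if the green key is pressed (2 mm) before the white key is down (value of joint green_key above 0.002 m and value of joint white_key below 0.004 m).
It fails at once if the red stop key is pressed (2 mm) (value of joint red_key above 0.002 m).
It fails at once if a vial, the dish or the bottle is picked up or shifted more than 15 mm (distance of any of vial_purple, vial_grey, vial_blue, petri, bottle from where it was at the start of the episode above 0.015 m).
It also fails if it takes over 43 s, if anything falls off the work surface, if the arm or the gripper's body presses on something with over 40 N, if the wrist force passes 120 N, or if a joint passes its speed limit or range.

## Robot

A 7-joint arm with a two-finger parallel gripper is mounted at the origin on a cart in front of the work surface, level with it; the furniture and walls round the work are solid. World frame = base frame: x ahead of the robot, y to its left, z up, the work surface at z = 0. Lengths are in m, angles in rad, forces in N, time in s.
With the tool pointing down it reaches from about 0.35 to 0.9 m from the base axis. Payload 8.1 kg.
Tool frame: the origin (TCP) lies at the centre of the arm's flange, where the gripper is bolted on; the fingertips stand 178 mm ahead of it and the grasp point (between the pads) lies bot.hold_point_z ahead of it (bot.hold_point_z is the distance from the TCP to the grasp point, in m); z points along the fingers, y is the line along which they close (so a half turn about z gives the same grasp; the last joint's range is limited). The gripper opens to 92 mm and grips with 3 to 60 N. Pads are 19 mm wide; open, the fingers measure 130 mm over their backs; the gripper's body (75 mm by 190 mm) begins 47 mm behind the grasp point.
Start: joints at [-1.377, 0.434, 0.025, 1.573, -0.012, 1.134, -0.075], TCP at [0.183, 0.598, 0.405] pointing down, gripper open.
Joint ranges: [-2.62, 2.62], [-0.44, 2.09], [-1.27, 1.32], [0.08, 2.57], [-1.32, 4.46], [0.12, 2], [-2.74, 2.74]. Speed limits (rad/s): [2.22, 2.22, 3.01, 3.01, 3.14, 3.14, 3.14].

## Interface

Orientations are given as a unit quaternion [x, y, z, w].
In Python, from workcell import bot, vision gives the robot as it stands.
- The arm moves only by the tool move_arm, never from a script. Its argument "rows" is a list of rows, each an object with "translation": the shift along the tool's x, y, z in cm, a list of three; "rot": the turn, a rotation vector about the tool's x, y, z in degrees, a list of three; "grip": the closure, from 0 (fully open) to 1 (shut). A call has 1 to 20 rows; each row shifts and turns the commanded pose from where the row before left it, along the tool's axes as they then stand; what a row does not reach is not made up. A row lasts 1/12 s, in which the tool goes at most 41.7 mm and 7.16 degrees, less where a joint would pass 70% of its speed; a pose out of reach is approached as far as the arm can. A call with a gripper value outside its range is refused whole. The fingers move at their own pace and stop on an object; "grip_force" is the grip in N (left out, the last holds). Time passes only in rows, so rows that do not move let the fingers close. It gives the time, the measured TCP pose, the force, the opening and the grip force at its end, in the units of the state.
- bot.read_state(): the state, without advancing time (a new reading comes with each control period).
- vision.get_image(name): name is "side" or "top"; returns the picture (384x512x3 uint8, blue, green, red); there is no depth.
- vision.calibration(name): a dict with "fx", "fy", "cx", "cy" (pixels), "view" (4x4, takes a point from world to camera coordinates). Camera axes: x right, y down, z forward; pixel columns grow to the right and rows downward; lengths in m; the calibration is good to about 2 mm. A picture is of the moment at which its call begins. calibration takes no time and is no camera call.
- bot.close_job(): hands the job in; it is judged then, once.
The state is a dict: "clock": time; "q": joint angles; "joint_velocities": joint speeds; "joint_efforts": joint torques, N m; "tool_pos": TCP position; "orientation": TCP orientation; "force": force on the tool from outside, world axes, zero at the start; "wrist_torque": the same for the moment, N m; "gripper_width": finger opening in m; "grasp_force": force on a finger pad.
Only numpy, scipy, OpenCV 4.12 (cv2) and the standard library are available. Lean on these libraries where they do the work, as an engineer would, in place of code of your own. Each camera call takes 0.05 s, during which the arm holds its last target. There are 200 camera calls.

## Working session

There is one attempt and no reset: what is moved stays moved. The work goes in short steps, Python scripts to look and compute and a tool call to move; the robot and the scene stay as the last step left them, time stands still between calls to the robot, and variables do not carry over. Pictures are saved under pics/ and viewed, at most 10 in all, crops included, and the job is handed in when it is done.

Besides the shell and the picture viewer there is one more tool, called by a JSON object that holds its "api" and its "payload". move_arm: Moves the arm, as the interface text tells. Its arguments: {"type":"object","properties":{"rows":{"type":"array","items":{"type":"object","properties":{"translation":{"type":"array","items":{"type":"number"}},"rot":{"type":"array","items":{"type":"number"}},"grip":{"type":"number"}}}},"grip_force":{"type":"number"}},"required":["rows"]}

```bash
mkdir -p pics; python3 - <<'E'
from workcell import bot, vision
import cv2,numpy as np
for n in("top","side"):
    im=vision.get_image(n); cv2.imwrite(f"pics/{n}0.png",im)
    c=vision.calibration(n); print(n,c["fx"],c["fy"],c["cx"],c["cy"]);print(np.round(c["view"],4).tolist())
print(bot.read_state(),bot.hold_point_z)
E
```

```text
top 366.9078724430286 366.9078724430286 260.1169954975761 192.85494906721257
[[-0.0195, -0.9998, 0.0081, -0.157], [-0.9862, 0.0179, -0.1646, 0.5332], [0.1645, -0.0112, -0.9863, 0.8385], [0.0, 0.0, 0.0, 1.0]]
side 404.82366966984466 404.82366966984466 253.5772167350838 191.93606136921935
[[-0.9495, -0.3139, 0.0054, 0.4705], [-0.167, 0.4906, -0.8552, 0.2556], [0.2658, -0.8129, -0.5182, 0.6108], [0.0, 0.0, 0.0, 1.0]]
{'clock': 0.1, 'q': array([-1.37658936,  0.43516717,  0.02497344,  1.573977  , -0.01158086,
        1.13401411, -0.07510544]), 'joint_velocities': array([ 0.00048115, -0.00254101, -0.00154731, -0.00074344,  0.00035561,
       -0.00115805,  0.0009247 ]), 'joint_efforts': array([ 3.73431685e-03, -6.69124389e+01,  9.88173075e-01, -3.15147007e+01,
       -6.05181581e-02,  3.73775326e-02,  3.17545823e-05]), 'tool_pos': array([0.18276579, 0.59747306, 0.40402593]), 'orientation': array([ 1.47892101e-01,  9.89003246e-01, -7.09795457e-04, -3.19169081e-05]), 'force': array([ 0.32512188,  0.46414655, -0.51304586]), 'wrist_torque': array([-0.05521511,  0.04749374, -0.01584043]), 'grasp_force': 0.0, 'gripper_width': 0.09158194360156723} 0.1592
```

View pics/top0.png

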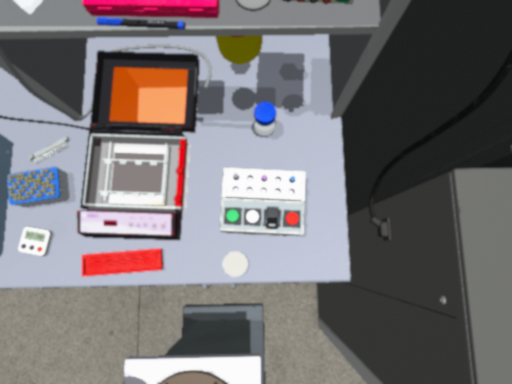

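View pics/side0.png

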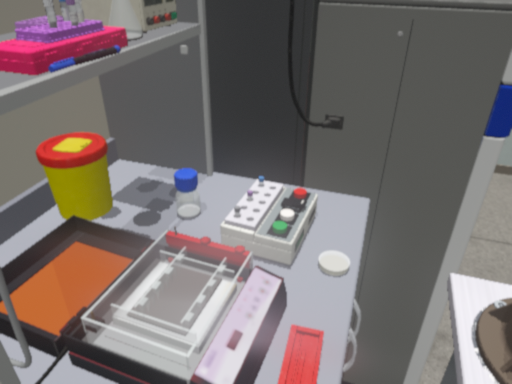

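The order from +y to -y is green (232,216), white (253,216), rocker (272,217), red (292,218) in the top view. I'll localise these with masks and rays.

```bash
cat > h.py <<'E'
import numpy as np,cv2
from workcell import bot,vision
def ray(n,u,v,z):
    c=vision.calibration(n);V=np.array(c["view"]);R,t=V[:3,:3],V[:3,3]
    o=-R.T@t;d=R.T@np.array([(u-c["cx"])/c["fx"],(v-c["cy"])/c["fy"],1]);return o+d*(z-o[2])/d[2]
def blob(im,kind,box):
    x0,y0,x1,y1=box;h=cv2.cvtColor(im[y0:y1,x0:x1],cv2.COLOR_BGR2HSV)
    H,S,Vv=cv2.split(h)
    m={"green":(H>45)&(H<85)&(S>120),"red":((H<8)|(H>172))&(S>120),"white":(S<25)&(Vv>225),"dark":Vv<60}[kind].astype(np.uint8)
    n,l,s,c=cv2.connectedComponentsWithStats(m)
    i=1+np.argmax(s[1:,4]);return c[i]+[x0,y0],s[i,4]
E
python3 - <<'E'
from h import *
for n,B in(("top",{"green":(222,205,243,228),"white":(243,207,263,227),"red":(283,208,302,228)}),("side",{"green":(268,215,292,238),"white":(278,207,297,224),"red":(290,186,310,202)})):
    im=cv2.imread(f"pics/{n}0.png")
    for k,b in B.items():
        c,a=blob(im,k,b);print(n,k,np.round(c,1),a,np.round(ray(n,*c,.0735),4))
a=cv2.imread("pics/top0.png")[155:245,210:315]; b=cv2.imread("pics/side0.png")[165:265,215:330]
cv2.imwrite("pics/c.png",np.vstack([cv2.resize(a,(345,296)),cv2.resize(b,(345,300))]))
print(ray("top",235,263,.015))
E
```

```text
top green [232.1 215.3] 132 [ 0.4741 -0.1011  0.0735]
top white [252.  216.1] 106 [ 0.4714 -0.1469  0.0735]
top red [291.9 218. ] 143 [ 0.4653 -0.2386  0.0735]
side green [280.3 224.6] 40 [ 0.4753 -0.1023  0.0735]
side white [286.7 212.6] 69 [ 0.4739 -0.1463  0.0735]
side red [299.7 192.7] 97 [ 0.466  -0.2307  0.0735]
[ 0.3647411  -0.10340417  0.015     ]
```

View pics/c.png

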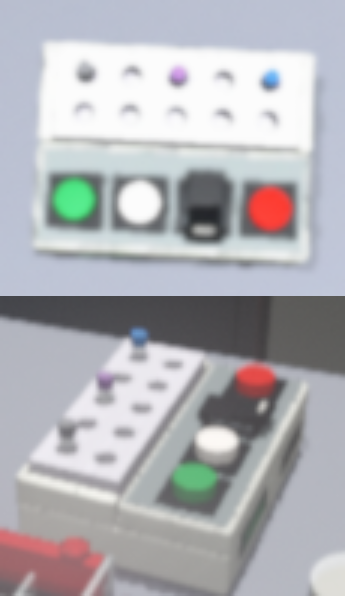

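{"api": "move_arm", "payload": {"rows": [{"translation": [0,0,0],"rot": [0,0,-6.7],"grip": 1},{"translation": [0,0,0],"rot": [0,0,-6.7],"grip": 1},{"translation": [-2,-2.8,0],"rot": [0,0,0],"grip": 1},{"translation": [-2,-2.8,0],"rot": [0,0,0],"grip": 1},{"translation": [-2,-2.8,0],"rot": [0,0,0],"grip": 1},{"translation": [-2,-2.8,0],"rot": [0,0,0],"grip": 1},{"translation": [-2,-2.8,0],"rot": [0,0,0],"grip": 1},{"translation": [-2,-2.8,0],"rot": [0,0,0],"grip": 1},{"translation": [-2,-2.8,0],"rot": [0,0,0],"grip": 1},{"translation": [-2,-2.8,0],"rot": [0,0,0],"grip": 1},{"translation": [-2,-2.8,0],"rot": [0,0,0],"grip": 1},{"translation": [-2,-2.8,0],"rot": [0,0,0],"grip": 1},{"translation": [-2,-2.8,0],"rot": [0,0,0],"grip": 1},{"translation": [-2,-2.8,0],"rot": [0,0,0],"grip": 1}]}}

```text
clock: 1.27
tool_pos: [0.4016, 0.2455, 0.4046]
orientation: [0.031, 1.0, -0.0, -0.0]
force: [0.7, 1.1, 0.6]
gripper_width: 0.0034
grasp_force: 0.0
```

{"api": "move_arm", "payload": {"rows": [{"translation": [-0.5,-2.9,0],"grip": 1,"rot": [0,0,0]},{"translation": [-0.5,-2.9,0],"grip": 1,"rot": [0,0,0]},{"translation": [-0.5,-2.9,0],"grip": 1,"rot": [0,0,0]},{"translation": [-0.5,-2.9,0],"grip": 1,"rot": [0,0,0]},{"translation": [-0.5,-2.9,0],"grip": 1,"rot": [0,0,0]},{"translation": [-0.5,-2.9,0],"grip": 1,"rot": [0,0,0]},{"translation": [-0.5,-2.9,0],"grip": 1,"rot": [0,0,0]},{"translation": [-0.5,-2.9,0],"grip": 1,"rot": [0,0,0]},{"translation": [-0.5,-2.9,0],"grip": 1,"rot": [0,0,0]},{"translation": [-0.5,-2.9,0.5],"grip": 1,"rot": [0,0,0]},{"translation": [-0.5,-2.9,1.5],"grip": 1,"rot": [0,0,0]},{"translation": [-0.5,-2.9,2],"grip": 1,"rot": [0,0,0]},{"translation": [-0.5,-2.9,2],"grip": 1,"rot": [0,0,0]},{"translation": [-0.5,-2.9,2],"grip": 1,"rot": [0,0,0]},{"translation": [-0.5,-2.9,2],"grip": 1,"rot": [0,0,0]},{"translation": [0,0,0],"grip": 1,"rot": [0,0,0]},{"translation": [0,0,0],"grip": 1,"rot": [0,0,0]}]}}

```text
clock: 2.68
tool_pos: [0.4479, -0.193, 0.3035]
orientation: [0.033, 0.999, -0.0, -0.002]
force: [-0.6, 0.4, 0.5]
gripper_width: 0.0005
grasp_force: 0.0
```

```bash
python3 - <<'E'
from h import *
ims=[vision.get_image(n) for n in("top","side")]
a=ims[0][130:290,170:370]; b=ims[1][120:270,190:370]
cv2.imwrite("pics/d.png",np.vstack([cv2.resize(a,(370,296)),cv2.resize(b,(370,300))]))
s=bot.read_state();print(s["tool_pos"],s["orientation"],s["force"])
# predicted tip pixel
for n in("top","side"):
    c=vision.calibration(n);
    for P in (s["tool_pos"]-[0,0,.178],[.4492,-.1916,.08]):
        p=np.array(c["view"])@[*P,1];print(n,c["fx"]*p[0]/p[2]+c["cx"],c["fy"]*p[1]/p[2]+c["cy"])
E
```

```text
[ 0.448676   -0.19101263  0.30478474] [ 3.13969635e-02  9.99506930e-01  2.77047454e-04 -2.25800181e-04] [ 0.22654098  0.76489348 -0.33355423]
top 272.3334246316188 223.72473912372087
top 271.74491179299156 225.16721712248193
side 305.49204963052625 181.3251977329046
side 303.6928579912911 200.63905445247545
```

View pics/d.png

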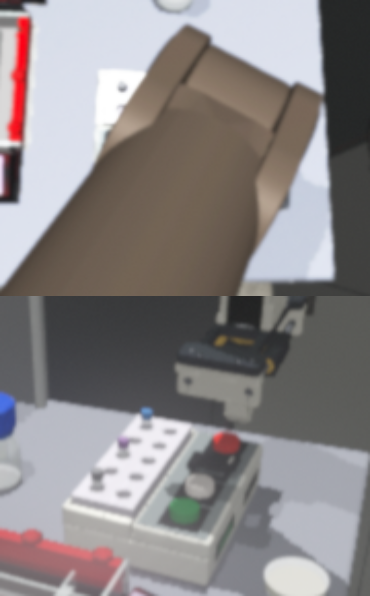

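The side view shows the fingertips at about (306,180), as predicted, right above the rocker's white-bar end. Pressing now.

{"api": "move_arm", "payload": {"rows": [{"translation": [0,0,1],"grip": 1,"rot": [0,0,0]},{"translation": [0,0,1],"grip": 1,"rot": [0,0,0]},{"translation": [0,0,1],"grip": 1,"rot": [0,0,0]},{"translation": [0,0,1],"grip": 1,"rot": [0,0,0]},{"translation": [0,0,0.3],"grip": 1,"rot": [0,0,0]},{"translation": [0,0,0.3],"grip": 1,"rot": [0,0,0]},{"translation": [0,0,0.3],"grip": 1,"rot": [0,0,0]},{"translation": [0,0,0.3],"grip": 1,"rot": [0,0,0]},{"translation": [0,0,0],"grip": 1,"rot": [0,0,0]},{"translation": [0,0,0],"grip": 1,"rot": [0,0,0]},{"translation": [0,0,0],"grip": 1,"rot": [0,0,0]}]}}

```text
clock: 3.7
tool_pos: [0.4488, -0.1917, 0.2529]
orientation: [0.032, 1.0, -0.0, 0.0]
force: [0.8, 0.2, -0.4]
gripper_width: 0.0003
grasp_force: 0.0
```

{"api": "move_arm", "payload": {"rows": [{"translation": [0,0,0.1],"grip": 1,"rot": [0,0,0]},{"translation": [0,0,0.1],"grip": 1,"rot": [0,0,0]},{"translation": [0,0,0],"grip": 1,"rot": [0,0,0]},{"translation": [0,0,0],"grip": 1,"rot": [0,0,0]}]}}

```text
clock: 4.03
tool_pos: [0.4488, -0.1917, 0.2508]
orientation: [0.031, 1.0, -0.0, 0.0]
force: [0.2, 0.2, 0.8]
gripper_width: 0.0005
grasp_force: 0.3
```

{"api": "move_arm", "payload": {"rows": [{"translation": [0,0,0.1],"grip": 1,"rot": [0,0,0]},{"translation": [0,0,0],"grip": 1,"rot": [0,0,0]},{"translation": [0,0,0.1],"grip": 1,"rot": [0,0,0]},{"translation": [0,0,0],"grip": 1,"rot": [0,0,0]}]}}

```text
clock: 4.37
tool_pos: [0.4488, -0.1918, 0.2495]
orientation: [0.032, 1.0, 0.0, 0.0]
force: [-3.4, 1.4, 16.0]
gripper_width: 0.0004
grasp_force: 7.7
```

```bash
python3 - <<'E'
from h import *
b=vision.get_image("side")[150:260,220:350]
cv2.imwrite("pics/e.png",cv2.resize(b,(650,550),interpolation=cv2.INTER_CUBIC))
s=bot.read_state();print(s["tool_pos"],s["force"],s["wrist_torque"])
E
```

```text
[ 0.44874645 -0.19179792  0.24951317] [-2.8212309   2.31224712 14.97318858] [0.33092669 0.65868896 0.04547615]
```

View pics/e.png

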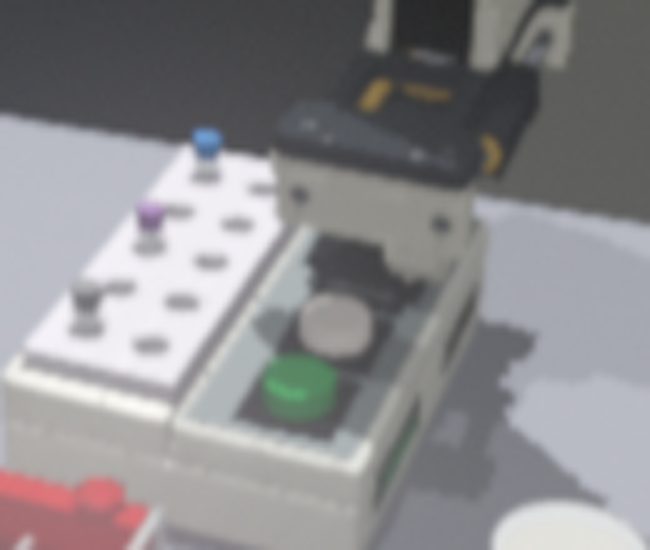

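The image shows the fingertip on the white-bar end of the rocker; the 15 N reaction indicates the stop. Next I'll lift, move over the white key and check.

{"api": "move_arm", "payload": {"rows": [{"translation": [0,0,-1],"grip": 1,"rot": [0,0,0]},{"translation": [0,0,-2],"grip": 1,"rot": [0,0,0]},{"translation": [0,0,-1.5],"grip": 1,"rot": [0,0,0]},{"translation": [-1,2.3,0],"grip": 1,"rot": [0,0,0]},{"translation": [-1,2.3,0],"grip": 1,"rot": [0,0,0]},{"translation": [0,0,0],"grip": 1,"rot": [0,0,0]},{"translation": [0,0,0],"grip": 1,"rot": [0,0,0]}]}}

```text
clock: 5.0
tool_pos: [0.4719, -0.1457, 0.2938]
orientation: [0.03, 1.0, 0.0, -0.0]
force: [-0.1, 0.2, -0.6]
gripper_width: 0.0006
grasp_force: 0.0
```

```bash
python3 - <<'E'
from h import *
b=vision.get_image("side")[150:260,220:350]
cv2.imwrite("pics/f.png",cv2.resize(b,(650,550),interpolation=cv2.INTER_CUBIC))
s=bot.read_state();print(s["tool_pos"],s["force"])
E
```

```text
[ 0.47139027 -0.14670971  0.29376089] [-0.55116354 -0.32677148 -0.23753091]
```

View pics/f.png

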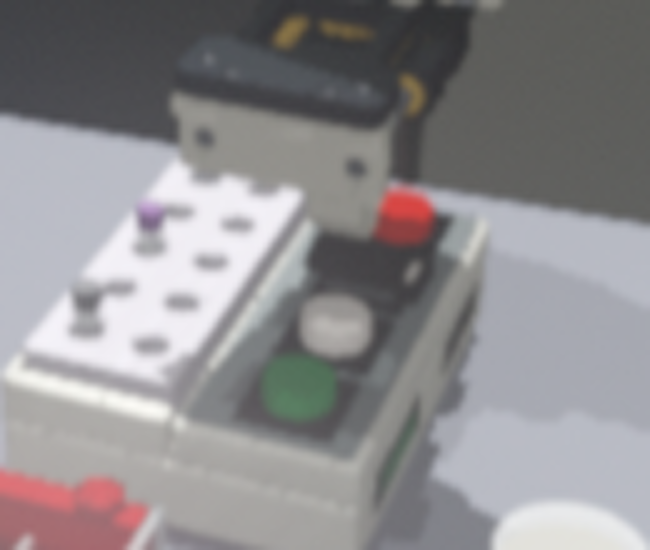

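The rocker now lies with its bar end (412,268) down, and the red key is up. Pressing white.

{"api": "move_arm", "payload": {"rows": [{"translation": [0,0,1],"grip": 1,"rot": [0,0,0]},{"translation": [0,0,1.5],"grip": 1,"rot": [0,0,0]},{"translation": [0,0,1],"grip": 1,"rot": [0,0,0]},{"translation": [0,0,0.5],"grip": 1,"rot": [0,0,0]},{"translation": [0,0,0.2],"grip": 1,"rot": [0,0,0]},{"translation": [0,0,0.2],"grip": 1,"rot": [0,0,0]},{"translation": [0,0,0.2],"grip": 1,"rot": [0,0,0]},{"translation": [0,0,0.2],"grip": 1,"rot": [0,0,0]},{"translation": [0,0,0.1],"grip": 1,"rot": [0,0,0]},{"translation": [0,0,0.1],"grip": 1,"rot": [0,0,0]},{"translation": [0,0,0],"grip": 1,"rot": [0,0,0]},{"translation": [0,0,0],"grip": 1,"rot": [0,0,0]}]}}

```text
clock: 6.05
tool_pos: [0.4713, -0.1476, 0.2463]
orientation: [0.032, 0.999, 0.001, 0.001]
force: [-13.9, 2.0, 41.3]
gripper_width: 0.0006
grasp_force: 21.2
```

{"api": "move_arm", "payload": {"rows": [{"translation": [0,0,-0.5],"grip": 1,"rot": [0,0,0]},{"translation": [0,0,-2],"grip": 1,"rot": [0,0,0]},{"translation": [0,0,-3],"grip": 1,"rot": [0,0,0]},{"translation": [0,0,-3],"grip": 1,"rot": [0,0,0]},{"translation": [0,0,0],"grip": 1,"rot": [0,0,0]},{"translation": [0,0,0],"grip": 1,"rot": [0,0,0]}]}}

```text
clock: 6.55
tool_pos: [0.4723, -0.1471, 0.3305]
orientation: [0.031, 1.0, -0.0, 0.002]
force: [-0.0, 0.5, -0.5]
gripper_width: 0.0006
grasp_force: 0.0
```

```bash
python3 - <<'E'
from h import *
b=vision.get_image("side")[170:250,250:330]
a=cv2.imread("pics/side0.png")[170:250,250:330]
cv2.imwrite("pics/g.png",cv2.resize(np.hstack([a,b]),(800,400),interpolation=cv2.INTER_CUBIC))
s=bot.read_state();print(s["tool_pos"],s["force"])
E
```

```text
[ 0.47174746 -0.14680273  0.32924823] [0.32592287 0.70742731 0.8496571 ]
```

View pics/g.png

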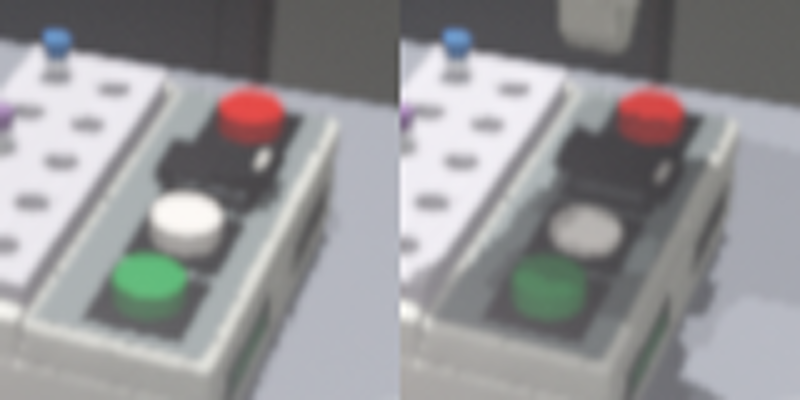

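The white key (585,230) is down, the rocker bar has dropped about 2.5 px (on), and green and red are still up. Green next.

{"api": "move_arm", "payload": {"rows": [{"translation": [0,2.3,0],"grip": 1,"rot": [0,0,0]},{"translation": [0,2.3,0],"grip": 1,"rot": [0,0,0]},{"translation": [0,0,0],"grip": 1,"rot": [0,0,0]},{"translation": [0,0,2.5],"grip": 1,"rot": [0,0,0]},{"translation": [0,0,2.5],"grip": 1,"rot": [0,0,0]},{"translation": [0,0,1.5],"grip": 1,"rot": [0,0,0]},{"translation": [0,0,1],"grip": 1,"rot": [0,0,0]},{"translation": [0,0,0.2],"grip": 1,"rot": [0,0,0]},{"translation": [0,0,0.2],"grip": 1,"rot": [0,0,0]},{"translation": [0,0,0.2],"grip": 1,"rot": [0,0,0]},{"translation": [0,0,0.2],"grip": 1,"rot": [0,0,0]},{"translation": [0,0,0.1],"grip": 1,"rot": [0,0,0]},{"translation": [0,0,0],"grip": 1,"rot": [0,0,0]},{"translation": [0,0,0],"grip": 1,"rot": [0,0,0]}]}}

```text
clock: 7.77
tool_pos: [0.4744, -0.1014, 0.2466]
orientation: [0.032, 0.999, 0.0, 0.001]
force: [-8.5, 0.7, 24.0]
gripper_width: 0.0003
grasp_force: 11.9
```

Green is on its stop (24 N). I'll lift clear and check.

{"api": "move_arm", "payload": {"rows": [{"translation": [0,0,-0.5],"grip": 1,"rot": [0,0,0]},{"translation": [0,0,-2],"grip": 1,"rot": [0,0,0]},{"translation": [0,0,-3],"grip": 1,"rot": [0,0,0]},{"translation": [0,0,-3],"grip": 1,"rot": [0,0,0]},{"translation": [0,0,-3],"grip": 1,"rot": [0,0,0]},{"translation": [0,0,-2],"grip": 1,"rot": [0,0,0]},{"translation": [0,0,0],"grip": 1,"rot": [0,0,0]},{"translation": [0,0,0],"grip": 1,"rot": [0,0,0]},{"translation": [0,0,0],"grip": 1,"rot": [0,0,0]}]}}

```text
clock: 8.52
tool_pos: [0.4742, -0.1009, 0.3795]
orientation: [0.031, 1.0, 0.0, 0.0]
force: [-0.8, 0.1, -0.2]
gripper_width: 0.0004
grasp_force: 0.0
```

```bash
python3 - <<'E'
from h import *
b=vision.get_image("side")[170:250,250:330]
a=cv2.imread("pics/side0.png")[170:250,250:330]
cv2.imwrite("pics/i.png",cv2.resize(np.hstack([a,b]),(800,400),interpolation=cv2.INTER_CUBIC))
E
```

```text
(no output)
```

View pics/i.png

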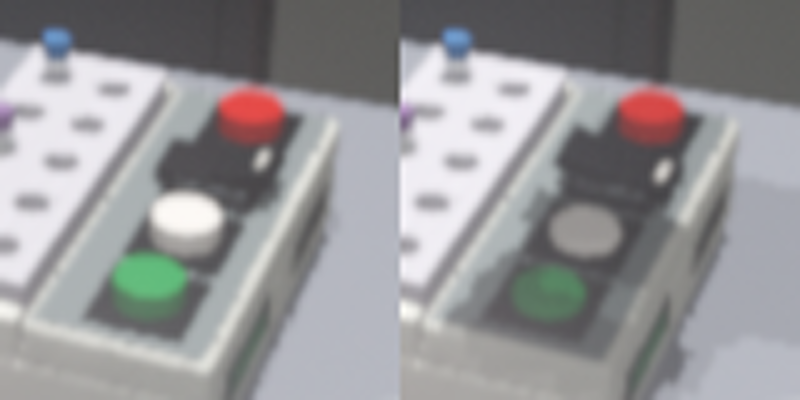

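The rocker is on, white (585,230) and green (548,292) are down, and red is up.

```bash
python3 -c "
from workcell import bot
print(bot.close_job())"
```

```text
the job is handed in; nothing more can be done
None
```

I tipped the rocker on, then pressed the white and green keys fully down, in that order; the last camera image shows all three in place and the red key still up. The job is handed in at about 8.6 s, but no verdict was returned.

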